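Stow the bench containers in their colour-coded rack cells

TASK

Put the red can, the yellow bottle and the blue tin away in the divided rack, each standing upright in the cell whose liner has its own colour. One of them has been left in the wrong cell, so that cell must be freed first; set each one down rather than dropping it, keep them upright, and leave everything else, in the rack and on the bench, where it stands.

Things in the scene. Friction and masses are not known exactly. Their poses are not given: they have to be found in the camera images.
- red_can: Container to stow: red spray can, straight cylinder 52 mm across from 0 to 130 mm, then a narrow red cap (34 mm across); 150 mm tall over all, about 0.2 to 0.45 kg. Starts somewhere on the open bench. Origin: centre of its underside; z is its axis, pointing up; it stands upright on the bench at z = 0 at the start.
- yellow_bottle: Container to stow: yellow oil bottle, straight cylinder 54 mm across from 0 to 108 mm, shoulder, then a black cap (34 mm across); 130 mm tall over all, about 0.2 to 0.45 kg. Origin: centre of its underside; z is its axis, pointing up; it stands upright on the bench at z = 0 at the start, on the open bench or in the red-lined cell. Either this bottle or the blue tin, not both, sits wrongly in the red-lined cell.
- blue_tin: Container to stow: blue tin, straight cylinder 56 mm across, 105 mm tall, steel rims, about 0.25 to 0.55 kg. Origin: centre of its underside; z is its axis, pointing up; it stands upright on the bench at z = 0 at the start, on the open bench or in the red-lined cell. Either this tin or the yellow bottle, not both, sits wrongly in the red-lined cell.
- rack: Divided dark steel rack bolted to the bench: 2 cells along its x by 3 along its y, cell centres 90 mm apart (x = -45, 45; y = -90, 0, 90 mm), dividing and outer walls 6 mm thick and 50 mm high, 186 x 276 mm outside. It has no floor thickness: things in it stand at bench height. Origin: centre of its underside; z up. Its place and yaw vary.
- liner_red: Fixed square red plastic liner of one rack cell, home of the red can: 78 x 78 mm clear inside, walls 3 mm thick, 53 mm high, red floor sheet at bench height. Which cell it lines varies. Origin: centre of the cell at bench height; x and y along its sides, z up.
- liner_yellow: Fixed square yellow plastic liner of one rack cell, home of the yellow bottle: 78 x 78 mm clear inside, walls 3 mm thick, 53 mm high, yellow floor sheet at bench height. Which cell it lines varies. Origin: centre of the cell at bench height; x and y along its sides, z up.
- liner_blue: Fixed square blue plastic liner of one rack cell, home of the blue tin: 78 x 78 mm clear inside, walls 3 mm thick, 53 mm high, blue floor sheet at bench height. Which cell it lines varies. Origin: centre of the cell at bench height; x and y along its sides, z up.
- amber_bottle: Bystander, leave it alone. Amber bottle with black cap and a pale label, 60 mm across, 150 mm tall, standing in an unlined rack cell. Origin: centre of its underside; z up.
- white_jar: Bystander, leave it alone. White plastic jar with grey lid, 64 mm across, 115 mm tall, standing in an unlined rack cell. Origin: centre of its underside; z up.
- white_bottle: Bystander, leave it alone. White bottle with black cap and brown label, 64 mm across, 170 mm tall, loose on the bench among the containers. Origin: centre of its underside; z up.
- green_can: Bystander, leave it alone. Green can, 68 mm across, 120 mm tall, loose on the bench among the containers. Origin: centre of its underside; z up.
- pipe_flange: Bystander, leave it alone. Steel pipe flange, disc 80 mm across with a 48 mm boss, 60 mm tall, loose on the bench among the containers. Origin: centre of its underside; z up.
- grey_tin: Bystander, leave it alone. Grey metal tin with paper band and dark lid, 76 mm across, 85 mm tall, loose on the bench among the containers. Origin: centre of its underside; z up.
- steel_cup: Bystander, leave it alone. Open steel cup, 70 mm across the rim, 90 mm tall, loose on the bench, near the robot, between the rack and the containers. Origin: centre of its underside; z up.
- screw_carton: Bystander, leave it alone. Brown carton with a pale band, 60 x 90 x 55 mm (x, y, z), loose on the bench, far from the robot, between the rack and the containers. Origin: centre of its underside; z up.
Mind the look-alikes: they are no part of the job. What is shaped like the yellow_bottle but purple is not meant.

How it is judged:
By the outcome, as a careful person would: the job done as asked, in the order asked, and still so for the second after the job is handed in, with the robot touching nothing.
It also fails if it takes over 72 s, if anything falls off the work surface, if the arm or the gripper's body presses on something with over 40 N, if the wrist force passes 120 N, or if a joint passes its speed limit or range.

ROBOT

A 6-joint arm with a two-finger parallel gripper is mounted at the origin on the work surface. World frame = base frame: x ahead of the robot, y to its left, z up, the work surface at z = 0. Lengths are in mm, angles in rad, forces in N, time in s.
With the tool pointing down it reaches from about 300 to 775 mm from the base axis. Payload 14.6 kg.
Tool frame: the origin (TCP) lies on the centre line of the jaws, within the pads' length; the fingertips stand 8 mm ahead of it and the grasp point (between the pads) lies 11 mm behind it; z points along the fingers, y is the direction in which the jaws open and shut (so a half turn about z gives the same grasp; the last joint's range is limited). The gripper opens to 94 mm and grips with 3 to 60 N. Pads are 16 mm wide; open, the fingers measure 119 mm over their backs; the gripper's body (75 mm by 177 mm) begins 78 mm behind the grasp point.
Start: joints at [-1.396, 0.3, 1.521, -0, 1.321, -0.067], TCP at [131.691, -533.991, 213.446] pointing down, gripper open.
Joint ranges: [-3.03, 3.03], [-0.79, 2.21], [0.23, 2.52], [-1.04, 4.18], [0, 3.07], [-2.55, 2.55]. Speed limits (rad/s): [2.22, 2.22, 2.57, 3.14, 3.14, 3.14].

INTERFACE

Orientations are given as [roll, pitch, yaw] about the fixed x, y, z axes, in that order (R = Rz(yaw) Ry(pitch) Rx(roll)).
In Python, from cell import read_state, cams, manip gives the robot as it stands.
- The arm moves only by the shell command python3 -m handwheel 'ROWS' [OPENING] [FORCE]. ROWS is JSON, a list of rows, each a list of 4 numbers: the shift along the tool's x, y, z in m, then the turn about the tool's z in degrees. In form: [[dx, dy, dz, turn], ...]. A call has 1 to 5 rows; each row is the pose to reach, as a shift and turn from the pose measured when the call began, along the tool's axes at that moment; what a row does not reach only later rows make up. A row lasts 1/8 s, in which the tool goes at most 62.5 mm and 10.7 degrees, less where a joint would pass 70% of its speed; a pose out of reach is approached as far as the arm can. A call with a gripper value outside its range is refused whole. OPENING is the closure, from 0 (fully open) to 1 (shut), set as the call begins (- or left out, the last holds). The fingers move at their own pace and stop on an object; FORCE is the grip in N (left out, the last holds). Time passes only in rows, so rows that repeat a pose let the fingers close. It gives the time, the measured TCP pose, the force and the opening at its end, in the units of the state.
- read_state(): the state, without advancing time (a new reading comes with each control period).
- cams.camera(name): name is "side" or "top"; returns the picture (400x640x3 uint8, red, green, blue); there is no depth.
- cams.get_calibration(name): a dict with "vertical_fov" (degrees; the focal length in pixels is half the picture's height over the tangent of half this angle, whatever the lens; pixels are square), "cx", "cy" (the principal point, pixels), "R" (3x3) and "t" (3): a world point X has camera coordinates R X + t. Camera axes: x right, y down, z forward; pixel columns grow to the right and rows downward; lengths in mm; the calibration is good to about 2 mm. A picture is of the moment at which its call begins. get_calibration takes no time and is no camera call.
- manip.sign_off(): hands the job in, once; it reports no verdict.
The state is a dict: "clock": time; "joints": joint angles; "qd": joint speeds; "effort": joint torques, N m; "eef_pos": TCP position; "eef_rot": TCP orientation; "wrist_force": force on the tool from outside, world axes, zero at the start; "moment": the same for the moment, N m; "finger_gap": finger opening in mm.
Only numpy, scipy, OpenCV 4.12 (cv2) and the standard library are available. Lean on these libraries where they do the work, as an engineer would, in place of code of your own. Each camera call takes 0.05 s, during which the arm holds its last target. There are 200 camera calls.

## Working session

There is one attempt and no reset: what is moved stays moved. The work goes in short steps, Python scripts to look and compute and a shell command to move; the robot and the scene stay as the last step left them, time stands still between calls to the robot, and variables do not carry over. Pictures are saved under pics/ and viewed, about 8 in all and at most 12, crops included, and the job is handed in when it is done.

```bash
mkdir -p pics
python3 - <<'E'
from cell import read_state, cams
import cv2
print(read_state())
for n in("top","side"):
    im=cams.camera(n); cv2.imwrite(f"pics/{n}0.png",im[:,:,::-1]); print(n,cams.get_calibration(n))
E
```

```text
{'clock': 0.0, 'joints': array([-1.39560133e+00,  3.00463414e-01,  1.52157631e+00,  1.49754871e-05,
        1.32066122e+00, -6.66224507e-02]), 'qd': array([ 0.00167626,  0.00027423, -0.00203514, -0.00032267,  0.00032424,
       -0.00068235]), 'effort': array([-2.26652010e-03, -5.31809628e+01, -3.52741098e+01,  7.06409407e-02,
        2.44026049e-02, -4.52106781e-05]), 'eef_pos': array([ 131.653865  , -533.76183871,  212.89254763]), 'eef_rot': array([-3.14048778e+00, -8.82559672e-05,  2.41813687e-01]), 'wrist_force': array([ 0.39072113,  0.82456412, -1.00104159]), 'moment': array([ 0.07003223, -0.06866196, -0.0026795 ]), 'finger_gap': 94.16681897953187}
top {'vertical_fov': 47.669567978817135, 'cx': 318.63118608503925, 'cy': 204.19642943348904, 'R': array([[-0.0044019 , -0.99998783, -0.00222696],
       [-0.99110152,  0.00465903, -0.13302656],
       [ 0.13303532,  0.00162158, -0.99110997]]), 't': array([ -66.88400012,  566.97766444, 1058.9888874 ])}
side {'vertical_fov': 47.934276024876176, 'cx': 322.4013043844805, 'cy': 204.15633076704617, 'R': array([[-0.9384588 , -0.34522823,  0.01060899],
       [-0.17761542,  0.456026  , -0.87206253],
       [ 0.29622263, -0.82027907, -0.48927947]]), 't': array([469.61299058, 166.88967083, 866.53440598])}
```

View pics/top0.png

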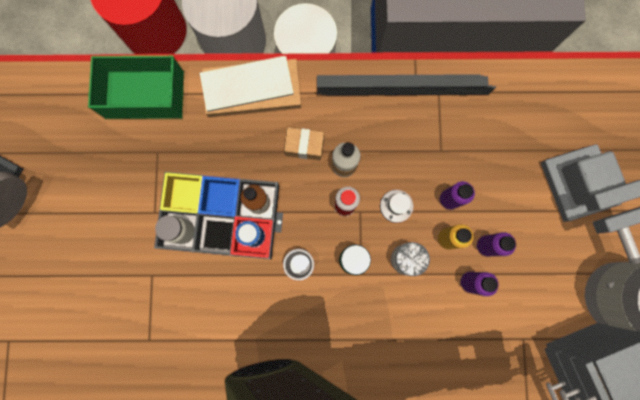

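View pics/side0.png

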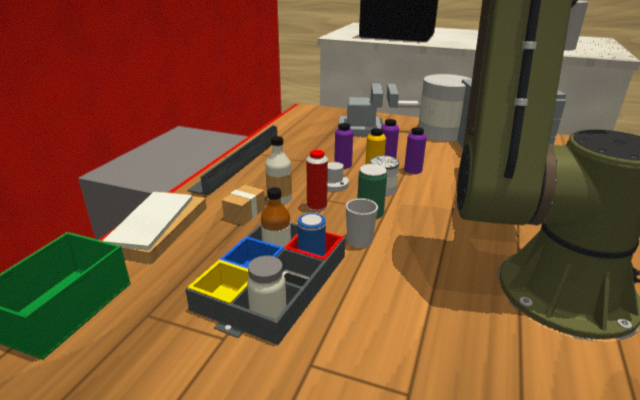

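The top picture shows the blue tin in the red cell (248,234), the red can at (347,198), and the yellow bottle at (460,237) among purple look-alikes at (459,194), (497,244) and (481,284). Blue cell is (220,196), yellow cell (182,193). I'll confirm these in enlarged crops.

Run:
```python
import cv2,numpy as np
im=cv2.imread("pics/top0.png")
def crop(x0,y0,w,h,s,f):
    c=cv2.resize(im[y0:y0+h,x0:x0+w],None,fx=s,fy=s,interpolation=cv2.INTER_CUBIC)
    for x in range(-(-x0//20)*20,x0+w,20):
        cv2.line(c,((x-x0)*s,0),((x-x0)*s,8),(0,255,0),1);cv2.putText(c,str(x),((x-x0)*s,20),0,.4,(0,255,0),1)
    for y in range(-(-y0//20)*20,y0+h,20):
        cv2.line(c,(0,(y-y0)*s),(8,(y-y0)*s),(0,255,0),1);cv2.putText(c,str(y),(10,(y-y0)*s+4),0,.4,(0,255,0),1)
    cv2.imwrite(f,c)
crop(145,165,150,110,5,"pics/rack.png")
crop(325,135,195,165,4,"pics/bench.png")
```

```text
(no output)
```

View pics/rack.png

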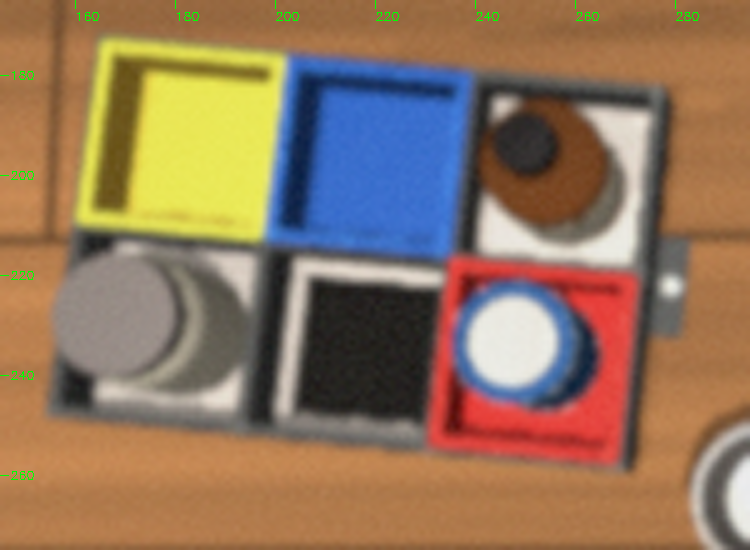

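View pics/bench.png

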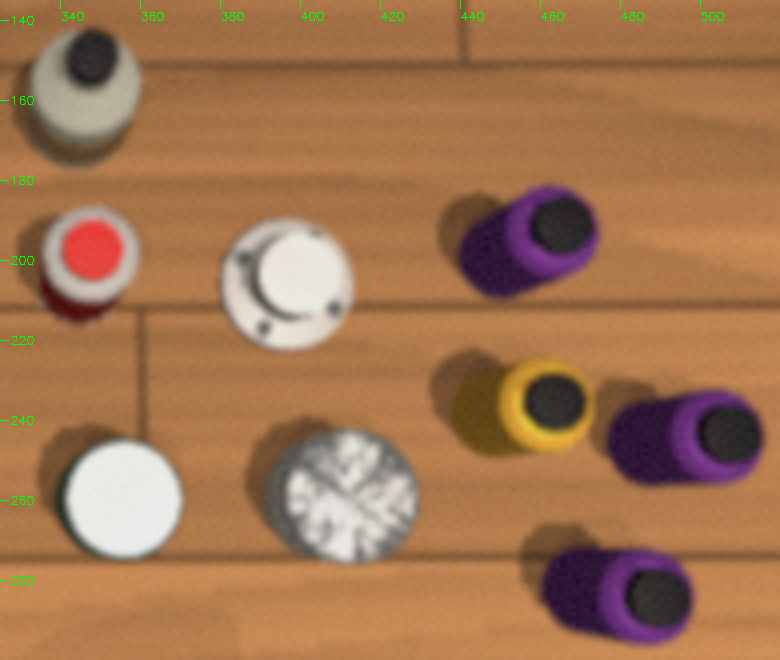

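The crops confirm: the only yellow body is at (461,236), with a narrow black cap and a shoulder, so it fits "yellow oil bottle"; the purple ones do not. The red can with its narrow red cap is at (348,198). The blue tin with steel rims is at (248,234) in the red liner.

```bash
cat > h.py <<'E'
import numpy as np, math
from cell import read_state, cams
def px2w(n,u,v,z):
    c=cams.get_calibration(n); f=200/math.tan(math.radians(c["vertical_fov"]/2))
    R=c["R"];t=c["t"];d=R.T@np.array([(u-c["cx"])/f,(v-c["cy"])/f,1]);o=-R.T@t
    return (o+d*(z-o[2])/d[2])[:2]
def w2px(n,X):
    c=cams.get_calibration(n); f=200/math.tan(math.radians(c["vertical_fov"]/2))
    p=c["R"]@np.array(X,float)+c["t"]; return p[:2]/p[2]*f+[c["cx"],c["cy"]]
def rel(x,y,z,yaw=None):
    """shift (m) in tool axes now, and turn (deg about tool z) to reach TCP x,y,z and yaw of tool y"""
    from scipy.spatial.transform import Rotation as Ro
    s=read_state(); R=Ro.from_euler("xyz",s["eef_rot"]).as_matrix()
    d=R.T@(np.array([x,y,z])-s["eef_pos"])/1000
    ya=math.degrees(math.atan2(R[1,1],R[0,1])); out=[]
    if yaw is not None: # tool z down: positive turn = negative world
        out=[(-(yaw-ya)+90)%180-90]
    print("shift",d.round(4),"turn",np.round(out,1),"jawyaw",round(ya,1),"j",s["joints"].round(2),"t",round(s["clock"],2),"gap",round(s["finger_gap"],1),"pos",s["eef_pos"].round(1),"F",s["wrist_force"].round(1))
E
python3 - <<'E'
from h import *
P=dict(ycap=(463.75,235.5,130),yrim=(461.5,236,108),rcap=(348,197.3,150),rrim=(347.8,198.5,130),blue=(247.8,233.6,105),
white=(348.3,149,170),green=(355.8,259.5,120),flange=(400,203.8,60),p2=(507,243,130),p1=(465,190.8,130),p3=(489.3,284.5,130),grey=(412.5,259,85),cup=(299,263,90),amber=(250.2,193.6,150),jar=(168.6,228,115))
for k,p in P.items(): w=px2w("top",*p); print(k,w.round(1), "side px",w2px("side",[*w,p[2]]).round(1))
c=[px2w("top",*p) for p in [(165,173,53),(277.6,182.6,50),(270.6,258.6,50),(155,248,50)]]
for i in range(4): d=c[(i+1)%4]-c[i]; print(c[i].round(1),np.linalg.norm(d).round(1),np.degrees(np.arctan2(*d[::-1])).round(1))
print("rack",np.mean(c,0).round(1))
L=dict(Y=[(100,40),(288,55),(265,243),(75,225)],B=[(288,55),(473,72),(452,258),(265,243)],R=[(448,255),(640,272),(627,468),(425,445)])
for k,q in L.items(): print(k,np.mean([px2w("top",x/5+145,y/5+165,53) for x,y in q],0).round(1))
s=read_state()["eef_pos"]; print(w2px("top",s),w2px("side",s))
E
```

```text
ycap [ 483.5 -387.9] side px [376.2 129.7]
yrim [ 483.7 -389.8] side px [375.7 136.9]
rcap [ 566.5 -133.6] side px [316.4 151.4]
rrim [ 566.8 -134.4] side px [316.4 159. ]
blue [491.5  90.4] side px [311.4 219. ]
white [ 669.1 -134.4] side px [277.  137.6]
green [ 432.3 -150.9] side px [372.2 168.8]
flange [ 563.7 -262.6] side px [334.2 165.3]
p2 [ 466.6 -481.8] side px [389.5 120.3]
p1 [ 582.8 -395.3] side px [343.3 124.5]
p3 [ 377.2 -438.1] side px [417.1 128.8]
grey [ 433.3 -283. ] side px [383.7 161.2]
cup [425.4 -24.5] side px [359.5 204.9]
amber [575.6  79.4] side px [274.1 189.2]
jar [504.2 266.2] side px [265.2 263.9]
[642.3 300.9] 272.7 -95.1
[618.   29.2] 182.5 175.2
[436.1  44.3] 275.1 84.6
[462.3 318.2] 180.9 -5.5
rack [539.7 173.2]
Y [593.2 259.5]
B [584.8 169.3]
R [487.3  88.6]
[562.55787819 416.6300517 ] [515.77280425 100.45960615]
```

```bash
python3 -c "
from h import *
rel(491,90,180,85)"; python3 -m handwheel --help | head -5
```

```text
shift [ 0.4983 -0.5196  0.0335] turn [18.9] jawyaw -76.1 j [-1.4   0.3   1.52 -0.    1.32 -0.07] t 0.1 gap 93.7 pos [ 131.6 -533.8  213. ] F [0.  0.5 0.2]invalid input: not JSON, or not a number
```

```bash
python3 -m handwheel '[[0.03,-0.03,0,0],[0.07,-0.073,0,0],[0.11,-0.115,0,0],[0.155,-0.16,0,0],[0.2,-0.208,0,0]]' 0.2 25
python3 -m handwheel '[[0.04,-0.042,0,0],[0.08,-0.083,0,0],[0.12,-0.125,0,0],[0.16,-0.165,0,0],[0.2,-0.208,0,0]]'
python3 -c "
from h import *
rel(491,90,130,85)"
```

```text
clock: 0.72
eef_pos: [274.4, -286.0, 213.1]
eef_rot: [-3.141, -0.0, 0.241]
wrist_force: [1.6, -0.3, 1.2]
finger_gap: 74.9
clock: 1.35
eef_pos: [419.5, -34.4, 213.3]
eef_rot: [-3.141, -0.0, 0.241]
wrist_force: [0.6, -0.6, -0.3]
finger_gap: 75.5
shift [ 0.0992 -0.1036  0.0834] turn [18.8] jawyaw -76.2 j [-0.17  0.01  1.86  0.    1.28  1.16] t 1.35 gap 75.5 pos [419.5 -34.4 213.3] F [ 0.6 -0.6 -0.3]
```

```bash
python3 -m handwheel '[[0.035,-0.037,0,6],[0.07,-0.073,0.01,12],[0.0992,-0.1036,0.03,18.8],[0.0992,-0.1036,0.06,18.8],[0.0992,-0.1036,0.0834,18.8]]'
python3 - <<'E'
from h import *
import cv2
rel(491,90,71,85)
a=cams.camera("top")[150:280,140:340]; b=cams.camera("side")[130:290,230:400]
a=cv2.resize(a,None,fx=2,fy=2,interpolation=2); b=cv2.resize(b,None,fx=2,fy=2,interpolation=2)
c=np.zeros((320,740,3),np.uint8); c[:260,:400]=a; c[:,400:]=b; cv2.imwrite("pics/hover.png",c[:,:,::-1])
E
```

```text
clock: 1.98
eef_pos: [490.6, 90.4, 128.5]
eef_rot: [-3.141, 0.002, -0.086]
wrist_force: [-0.1, -1.6, -0.3]
finger_gap: 74.9
shift [0.0005 0.0004 0.0575] turn [0.1] jawyaw -94.9 j [0.11 0.28 1.76 0.   1.11 1.76] t 1.98 gap 74.9 pos [490.6  90.4 128.5] F [-0.1 -1.6 -0.3]
```

View pics/hover.png

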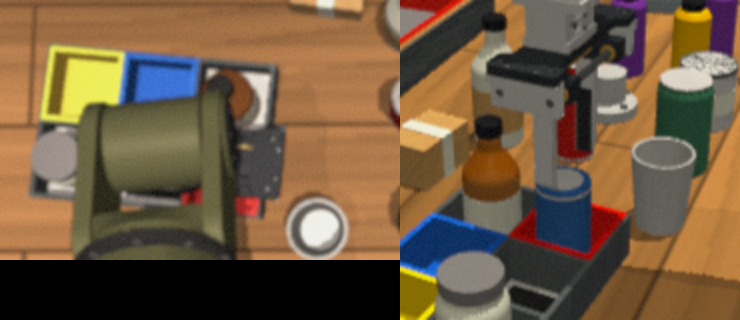

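The side view shows the fingers straddling the tin (crop 563,205) along rack y, clear of the amber bottle (490,175). Descend and grip.

```bash
python3 -m handwheel '[[0.0005,0,0.02,0],[0.0005,0,0.04,0],[0.0005,0,0.055,0],[0.0005,0,0.0575,0]]'
python3 -m handwheel '[[0,0,0,0],[0,0,0,0],[0,0,0,0],[0,0,0,0],[0,0,0,0]]' 1 30
python3 -m handwheel '[[0,0,-0.01,0],[0,0,-0.03,0],[0,0,-0.055,0],[0,0,-0.08,0],[0,0,-0.09,0]]'
python3 -c "
from h import *
rel(584.5,169.2,160,85)"
```

```text
clock: 2.58
eef_pos: [489.9, 89.9, 70.0]
eef_rot: [3.142, 0.005, -0.087]
wrist_force: [0.3, -0.3, 0.4]
finger_gap: 75.4
clock: 3.2
eef_pos: [490.3, 90.1, 70.6]
eef_rot: [-3.141, 0.004, -0.087]
wrist_force: [0.9, 2.3, 5.9]
finger_gap: 56.3
clock: 3.82
eef_pos: [490.8, 89.9, 161.9]
eef_rot: [-3.141, 0.003, -0.087]
wrist_force: [-0.3, 0.0, -4.2]
finger_gap: 55.7
shift [ 0.0864 -0.0871  0.0017] turn [0.] jawyaw -95.0 j [0.11 0.24 1.72 0.   1.18 1.76] t 3.83 gap 55.7 pos [490.8  89.9 161.9] F [-0.3  0.  -4.2]
```

```bash
python3 -m handwheel '[[0,-0.03,0,0],[0,-0.06,0,0],[0,-0.082,0,0],[0.01,-0.087,0,0],[0.03,-0.087,0,0]]'
python3 -m handwheel '[[0.02,0,0,0],[0.04,0,0,0],[0.056,0,0,0],[0.056,0,0,0],[0.056,0,0,0]]'
python3 -c "
from h import *
rel(584.5,169.2,72,85)"
```

```text
clock: 4.45
eef_pos: [528.6, 173.9, 161.5]
eef_rot: [3.142, 0.004, -0.086]
wrist_force: [-0.3, -0.6, -4.6]
finger_gap: 55.8
clock: 5.08
eef_pos: [583.9, 168.7, 160.8]
eef_rot: [3.141, 0.005, -0.086]
wrist_force: [0.1, -0.6, -4.1]
finger_gap: 55.7
shift [ 0.001  -0.0006  0.0888] turn [0.1] jawyaw -94.9 j [0.22 0.47 1.4  0.   1.27 1.88] t 5.08 gap 55.7 pos [583.9 168.7 160.8] F [ 0.1 -0.6 -4.1]
```

```bash
python3 -m handwheel '[[0,-0.0005,0.02,0],[0,-0.0005,0.045,0],[0,-0.0005,0.07,0],[0,-0.0005,0.08,0],[0,-0.0005,0.084,0]]'
python3 -m handwheel '[[0,0,0.002,0],[0,0,0.003,0],[0,0,0.004,0],[0,0,0.005,0]]'
```

```text
clock: 5.7
eef_pos: [583.4, 169.2, 76.9]
eef_rot: [3.141, 0.004, -0.086]
wrist_force: [-0.0, 0.1, -4.1]
finger_gap: 55.6
clock: 6.2
eef_pos: [583.5, 169.2, 72.1]
eef_rot: [3.141, 0.004, -0.086]
wrist_force: [-0.6, -0.4, -3.8]
finger_gap: 55.8
```

```bash
python3 -m handwheel '[[0,0,0.001,0],[0,0,0.0015,0],[0,0,0.002,0],[0,0,0.0025,0]]'
```

```text
clock: 6.7
eef_pos: [584.0, 169.3, 70.6]
eef_rot: [-3.142, 0.003, -0.086]
wrist_force: [-1.4, 1.1, 6.1]
finger_gap: 55.6
```

Contact with the floor (6 N up). Release, rise, and head to the red can.

```bash
python3 -m handwheel '[[0,0,0,0],[0,0,0,0],[0,0,0,0]]' 0.2
python3 -m handwheel '[[0,0,-0.02,0],[0,0,-0.06,0],[0,0,-0.1,0],[0,0,-0.13,0],[0,0,-0.13,0]]'
python3 -c "
from h import *
rel(566.7,-134,200,85)"
```

```text
clock: 7.08
eef_pos: [584.0, 169.3, 70.6]
eef_rot: [-3.142, 0.003, -0.086]
wrist_force: [0.1, -1.4, 0.0]
finger_gap: 74.7
clock: 7.7
eef_pos: [585.1, 169.4, 202.9]
eef_rot: [-3.14, -0.001, -0.086]
wrist_force: [0.6, 0.6, -0.4]
finger_gap: 75.2
shift [0.0078 0.3039 0.0025] turn [0.1] jawyaw -94.9 j [0.22 0.44 1.36 0.   1.34 1.88] t 7.7 gap 75.2 pos [585.1 169.4 202.9] F [ 0.6  0.6 -0.4]
```

```bash
python3 -m handwheel '[[0.001,0.06,0,0],[0.003,0.12,0,0],[0.005,0.18,0,0],[0.007,0.24,0,0],[0.008,0.304,0.002,0]]'
python3 -m handwheel '[[0,0.0,0,0],[0,0.0,0,0]]'
python3 - <<'E'
from h import *
import cv2
rel(566.7,-134,84,85)
a=cams.camera("top")[150:280,140:400]; b=cams.camera("side")[110:290,220:400]
a=cv2.resize(a,None,fx=1.6,fy=1.6,interpolation=2); b=cv2.resize(b,None,fx=2,fy=2,interpolation=2)
c=np.zeros((360,416+360,3),np.uint8); c[:208,:416]=a; c[:,416:]=b; cv2.imwrite("pics/hover2.png",c[:,:,::-1])
E
```

```text
clock: 8.32
eef_pos: [566.4, -134.3, 199.3]
eef_rot: [-3.14, 0.0, -0.086]
wrist_force: [0.6, -0.0, 0.2]
finger_gap: 75.0
clock: 8.57
eef_pos: [566.1, -134.0, 198.2]
eef_rot: [-3.139, 0.002, -0.086]
wrist_force: [0.5, 0.4, -0.3]
finger_gap: 75.2
shift [0.0008 0.0002 0.1142] turn [0.1] jawyaw -94.9 j [-0.3   0.38  1.44  0.    1.31  1.36] t 8.57 gap 75.2 pos [ 566.1 -134.   198.2] F [ 0.5  0.4 -0.3]
```

View pics/hover2.png

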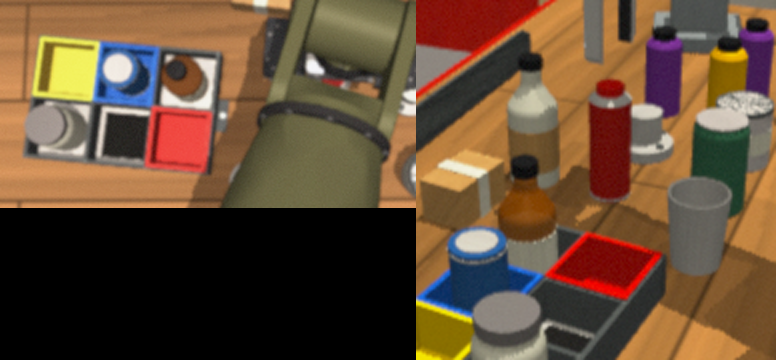

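Blue tin stands upright in the blue cell (crop 123,70) and the red cell is empty. The fingers (crop 595/627, 40) hang over the red cap (610,88).

```bash
python3 -m handwheel '[[0.0005,0,0.025,0],[0.0005,0,0.055,0],[0.0005,0,0.085,0],[0.0005,0,0.105,0],[0.0005,0,0.113,0]]'
python3 -m handwheel '[[0,0,0,0],[0,0,0,0],[0,0,0,0],[0,0,0,0],[0,0,0,0]]' 1 30
python3 -m handwheel '[[0,0,-0.015,0],[0,0,-0.04,0],[0,0,-0.07,0],[0,0,-0.09,0],[0,0,-0.1,0]]'
python3 -c "
from h import *
rel(487,88,185,85)"
```

```text
clock: 9.3
eef_pos: [566.7, -131.5, 84.8]
eef_rot: [-3.139, 0.002, -0.083]
wrist_force: [-0.5, 0.4, 1.0]
finger_gap: 75.1
clock: 9.93
eef_pos: [567.2, -131.7, 85.7]
eef_rot: [-3.14, 0.001, -0.083]
wrist_force: [-0.1, -1.8, 6.3]
finger_gap: 51.6
clock: 10.55
eef_pos: [567.3, -131.9, 187.2]
eef_rot: [-3.14, -0.001, -0.083]
wrist_force: [-0.3, -0.7, -3.5]
finger_gap: 51.6
shift [-0.0982 -0.2125  0.0025] turn [0.3] jawyaw -94.7 j [-0.29  0.39  1.46  0.    1.29  1.36] t 10.55 gap 51.6 pos [ 567.3 -131.9  187.2] F [-0.3 -0.7 -3.5]
```

```bash
python3 -m handwheel '[[-0.02,-0.03,0,0],[-0.04,-0.075,0,0],[-0.065,-0.125,0,0],[-0.085,-0.175,0,0],[-0.098,-0.207,0,0]]'
python3 -m handwheel '[[0,-0.005,0,0],[0,-0.005,0,0]]'
python3 -c "
from h import *
rel(487,88,87,85)"
```

```text
clock: 11.18
eef_pos: [485.6, 84.4, 187.4]
eef_rot: [-3.14, 0.0, -0.082]
wrist_force: [0.6, 0.6, -3.9]
finger_gap: 51.5
clock: 11.42
eef_pos: [486.0, 89.3, 187.2]
eef_rot: [-3.14, 0.001, -0.081]
wrist_force: [0.1, -1.4, -3.6]
finger_gap: 51.8
shift [0.0012 0.0013 0.1002] turn [0.3] jawyaw -94.7 j [0.11 0.2  1.71 0.   1.23 1.76] t 11.43 gap 51.8 pos [486.   89.3 187.2] F [ 0.1 -1.4 -3.6]
```

```bash
python3 -m handwheel '[[0.001,0.001,0.02,0],[0.001,0.001,0.05,0],[0.001,0.001,0.08,0],[0.001,0.001,0.093,0],[0.001,0.001,0.097,0]]'
python3 -m handwheel '[[0,0,0.001,0],[0,0,0.002,0],[0,0,0.003,0],[0,0,0.004,0]]'
```

```text
clock: 12.05
eef_pos: [487.0, 87.8, 90.0]
eef_rot: [-3.14, 0.001, -0.082]
wrist_force: [0.7, 0.7, -3.2]
finger_gap: 51.8
clock: 12.55
eef_pos: [487.2, 87.8, 86.2]
eef_rot: [-3.14, 0.001, -0.082]
wrist_force: [-0.7, 0.4, -4.5]
finger_gap: 51.7
```

```bash
python3 -m handwheel '[[0,0,0.0005,0],[0,0,0.001,0],[0,0,0.0015,0],[0,0,0.002,0]]'
```

```text
clock: 13.05
eef_pos: [487.8, 87.7, 85.6]
eef_rot: [-3.14, -0.001, -0.082]
wrist_force: [-6.2, -4.1, 17.0]
finger_gap: 51.6
```

```bash
python3 -m handwheel '[[0,0,-0.0005,0],[0,0,-0.0005,0],[0,0,-0.0005,0]]' 0.2
python3 -m handwheel '[[0,0,-0.02,0],[0,0,-0.06,0],[0,0,-0.1,0],[0,0,-0.13,0],[0,0,-0.13,0]]'
python3 -c "
from h import *
rel(483.6,-389,210,85)"
```

```text
clock: 13.42
eef_pos: [487.8, 87.7, 86.0]
eef_rot: [-3.14, -0.001, -0.082]
wrist_force: [0.6, 0.3, -0.4]
finger_gap: 74.6
clock: 14.05
eef_pos: [488.4, 87.6, 217.8]
eef_rot: [-3.139, -0.005, -0.082]
wrist_force: [-1.1, -0.1, -1.6]
finger_gap: 75.2
shift [0.0341 0.4755 0.0069] turn [0.3] jawyaw -94.7 j [0.1  0.17 1.67 0.   1.3  1.76] t 14.05 gap 75.2 pos [488.4  87.6 217.8] F [-1.1 -0.1 -1.6]
```

```bash
python3 -m handwheel '[[0.003,0.04,0,0],[0.007,0.1,0,0],[0.011,0.16,0,0],[0.015,0.22,0,0],[0.02,0.28,0,0]]'
python3 -m handwheel '[[0.003,0.05,0,0],[0.007,0.1,0,0],[0.011,0.15,0,0],[0.014,0.195,0,0],[0.014,0.195,0,0]]'
python3 - <<'E'
from h import *
import cv2
rel(483.6,-389,75,85)
a=cams.camera("top")[150:310,140:340]; b=cams.camera("side")[80:260,270:450]
a=cv2.resize(a,None,fx=2,fy=2,interpolation=2); b=cv2.resize(b,None,fx=2,fy=2,interpolation=2)
c=np.zeros((360,760,3),np.uint8); c[:320,:400]=a; c[:,400:]=b; cv2.imwrite("pics/hover3.png",c[:,:,::-1])
E
```

```text
clock: 14.68
eef_pos: [484.8, -194.9, 216.0]
eef_rot: [-3.139, -0.003, -0.082]
wrist_force: [1.2, -0.4, 0.4]
finger_gap: 74.9
clock: 15.3
eef_pos: [481.8, -392.4, 213.0]
eef_rot: [-3.137, -0.001, -0.085]
wrist_force: [0.3, 0.0, -0.4]
finger_gap: 75.0
shift [ 0.0014 -0.0029  0.138 ] turn [0.2] jawyaw -94.8 j [-0.74  0.46  1.3   0.    1.38  0.91] t 15.3 gap 75.0 pos [ 481.8 -392.4  213. ] F [ 0.3  0.  -0.4]
```

View pics/hover3.png

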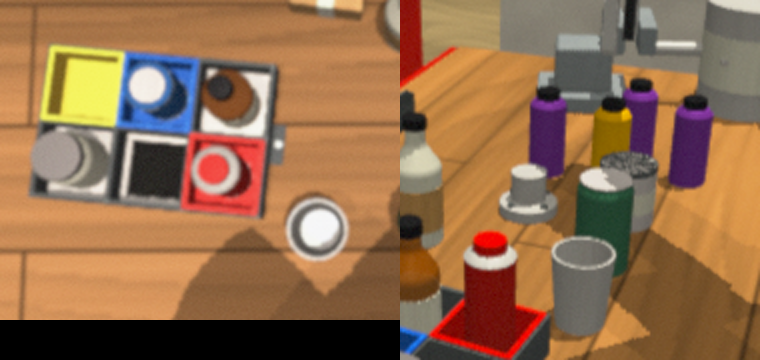

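Red can stands upright in the red cell (crop 215,170). The gripper is above the yellow bottle (613,105). Descend.

```bash
python3 -m handwheel '[[0.001,-0.003,0.02,0],[0.0015,-0.003,0.05,0],[0.0015,-0.003,0.085,0],[0.0015,-0.003,0.12,0],[0.0015,-0.003,0.138,0]]'
python3 -m handwheel '[[0,0,0,0],[0,0,0,0],[0,0,0,0],[0,0,0,0],[0,0,0,0]]' 1 30
python3 -m handwheel '[[0,0,-0.015,0],[0,0,-0.045,0],[0,0,-0.085,0],[0,0,-0.11,0],[0,0,-0.12,0]]'
python3 -c "
from h import *
rel(593,259,205,85)"
```

```text
clock: 16.02
eef_pos: [484.4, -384.9, 74.2]
eef_rot: [-3.136, 0.0, -0.081]
wrist_force: [0.3, -0.4, 0.1]
finger_gap: 75.3
clock: 16.65
eef_pos: [484.8, -385.4, 75.5]
eef_rot: [-3.137, -0.002, -0.081]
wrist_force: [0.8, -0.5, 7.2]
finger_gap: 54.2
clock: 17.27
eef_pos: [484.8, -386.1, 197.6]
eef_rot: [-3.138, -0.004, -0.081]
wrist_force: [0.0, -0.9, -2.9]
finger_gap: 54.2
shift [ 0.0556 -0.6517 -0.0051] turn [0.4] jawyaw -94.6 j [-0.73  0.47  1.33  0.    1.35  0.92] t 17.27 gap 54.2 pos [ 484.8 -386.1  197.6] F [ 0.  -0.9 -2.9]
```

```bash
python3 -m handwheel '[[0,0,-0.025,0],[0.004,-0.04,-0.05,0],[0.008,-0.09,-0.052,0],[0.012,-0.14,-0.052,0],[0.017,-0.195,-0.052,0]]'
python3 -m handwheel '[[0.005,-0.055,0,0],[0.01,-0.11,0,0],[0.014,-0.165,0,0],[0.019,-0.22,0,0],[0.023,-0.27,0,0]]'
python3 -c "
from h import *
rel(593,259,245,85)"
```

```text
clock: 17.9
eef_pos: [517.0, -191.6, 249.7]
eef_rot: [-3.138, -0.002, -0.082]
wrist_force: [0.7, 0.3, -3.2]
finger_gap: 54.8
clock: 18.52
eef_pos: [561.6, 77.6, 250.2]
eef_rot: [-3.138, -0.001, -0.081]
wrist_force: [1.3, -1.4, -3.2]
finger_gap: 54.4
shift [ 0.0165 -0.1833  0.0059] turn [0.3] jawyaw -94.7 j [0.07 0.31 1.42 0.   1.41 1.72] t 18.52 gap 54.4 pos [561.6  77.6 250.2] F [ 1.3 -1.4 -3.2]
```

```bash
python3 -m handwheel '[[0.005,-0.055,0,0],[0.01,-0.11,0,0],[0.014,-0.16,0,0],[0.0165,-0.183,0,0],[0.0165,-0.183,0,0]]'
python3 -c "
from h import *
rel(593,259,76,85)"
```

```text
clock: 19.15
eef_pos: [592.5, 259.9, 249.7]
eef_rot: [-3.139, 0.001, -0.079]
wrist_force: [0.3, 0.1, -3.0]
finger_gap: 54.4
shift [0.0008 0.0014 0.1737] turn [0.5] jawyaw -94.5 j [0.36 0.5  1.16 0.   1.48 2.01] t 19.15 gap 54.4 pos [592.5 259.9 249.7] F [ 0.3  0.1 -3. ]
```

```bash
python3 -m handwheel '[[0.0005,0.001,0.03,0.5],[0.0005,0.001,0.07,0.5],[0.0005,0.001,0.11,0.5],[0.0005,0.001,0.14,0.5],[0.0005,0.001,0.16,0.5]]'
python3 -m handwheel '[[0,0,0.004,0],[0,0,0.007,0],[0,0,0.009,0],[0,0,0.01,0]]'
```

```text
clock: 19.77
eef_pos: [592.3, 258.2, 88.1]
eef_rot: [-3.14, 0.003, -0.089]
wrist_force: [-0.0, -0.4, -2.3]
finger_gap: 54.4
clock: 20.27
eef_pos: [592.5, 258.3, 78.6]
eef_rot: [-3.139, 0.002, -0.089]
wrist_force: [-0.6, -0.1, -3.1]
finger_gap: 54.5
```

```bash
python3 -m handwheel '[[0,0,0.0007,0],[0,0,0.0013,0],[0,0,0.002,0],[0,0,0.0025,0]]'
python3 -m handwheel '[[0,0,0.0003,0],[0,0,0.0006,0],[0,0,0.0009,0],[0,0,0.0012,0]]'
```

```text
clock: 20.78
eef_pos: [592.5, 258.3, 76.1]
eef_rot: [-3.139, 0.002, -0.089]
wrist_force: [0.5, -0.3, -3.1]
finger_gap: 54.5
clock: 21.28
eef_pos: [592.9, 258.3, 75.6]
eef_rot: [-3.139, 0.001, -0.089]
wrist_force: [-0.9, -2.1, 7.3]
finger_gap: 54.3
```

```bash
python3 -m handwheel '[[0,0,0,0],[0,0,0,0],[0,0,0,0]]' 0.2
python3 -m handwheel '[[0,0,-0.02,0],[0,0,-0.06,0],[0,0,-0.11,0],[0,0,-0.15,0],[0,0,-0.17,0]]'
python3 -m handwheel '[[0,0.06,0,0],[0,0.12,0,0],[0,0.18,0,0],[0,0.24,0,0],[0,0.3,0,0]]'
python3 -m handwheel '[[0,0.06,0,0],[0,0.12,0,0],[0,0.18,0,0],[0,0.2,0,0],[0,0.2,0,0]]'
python3 - <<'E'
from h import *
import cv2
a=cams.camera("top"); b=cams.camera("side"); print(read_state()["clock"])
c=np.zeros((580,780,3),np.uint8); c[:390,:]=cv2.resize(a[120:315,140:530],None,fx=2,fy=2,interpolation=2)
c[390:,:300]=cv2.resize(b[190:340,180:350],(300,190)); c[390:,310:710]=b[110:300,180:580]; cv2.imwrite("pics/end.png",c[:,:,::-1])
E
```

```text
clock: 21.65
eef_pos: [592.8, 258.4, 75.5]
eef_rot: [-3.139, 0.001, -0.089]
wrist_force: [-0.7, 0.6, -0.4]
finger_gap: 74.9
clock: 22.28
eef_pos: [593.2, 258.1, 249.9]
eef_rot: [-3.137, -0.003, -0.089]
wrist_force: [0.1, 0.5, -1.3]
finger_gap: 75.3
clock: 22.9
eef_pos: [566.2, -42.6, 250.3]
eef_rot: [-3.137, -0.005, -0.089]
wrist_force: [1.2, -0.1, 0.4]
finger_gap: 75.0
clock: 23.52
eef_pos: [548.4, -242.1, 250.0]
eef_rot: [-3.137, -0.006, -0.09]
wrist_force: [-0.6, 0.1, -0.9]
finger_gap: 75.2
23.625
```

View pics/end.png

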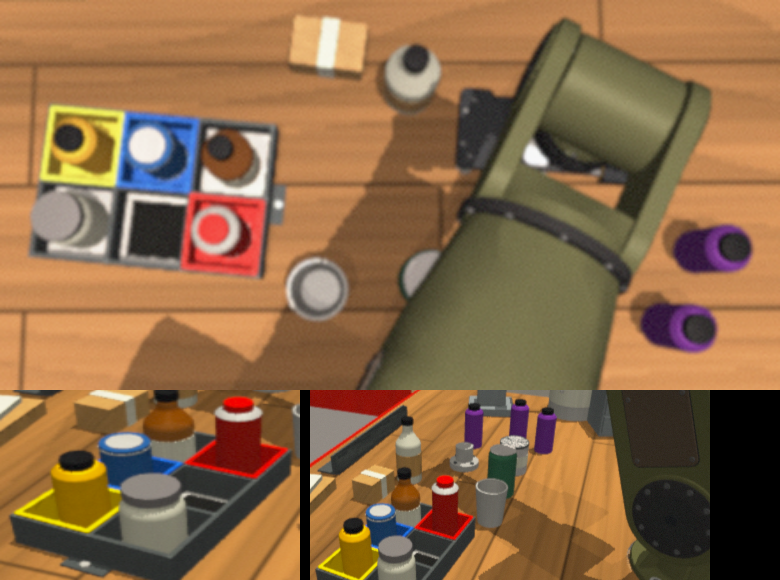

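All three stand upright in their own cells: yellow (75,140), blue (155,148), red (217,232). The visible bystanders are where they were, and the gripper touches nothing. Handing in.

```bash
python3 -c "
from cell import manip
print(manip.sign_off())"
```

```text
the job is handed in; nothing more can be done
None
```

All three containers are put away, and I handed the job in at about 23.6 s of the 72 s allowed. I moved the blue tin out of the red cell into the blue one first, then placed the red can and the yellow bottle. Each was set down until the wrist force showed floor contact (about 6, 17 and 7 N), then released.

The last top and side pictures show all three upright in the cell of their own colour, and the gripper open and touching nothing. The bystanders look unmoved. In the last top view the arm hid the green can partly and the flange, the grey tin and one purple bottle wholly or nearly so. The side view shows them standing where they were. No check failed or disagreed.

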